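Put the reagents back on the rack in their order

ROBOT

A 6-joint arm with a two-finger parallel gripper is mounted at the origin on the work surface. World frame = base frame: x ahead of the robot, y to its left, z up, the work surface at z = 0. Lengths are in m, angles in rad, forces in N, time in s.
With the tool pointing down it reaches from about 0.3 to 0.775 m from the base axis. Payload 14.6 kg.
Tool frame: the origin (TCP) lies at the very end of the fingers, on their centre line; the grasp point (between the pads) lies bot.hold_point_z behind it (bot.hold_point_z is the distance from the TCP to the grasp point, in m); x points along the fingers, y is the direction in which the jaws open and shut, and the axes are right-handed (so a half turn about x gives the same grasp; the last joint's range is limited). The gripper opens to 85 mm and grips with 20 to 120 N. Pads are 22 mm wide; open, the fingers measure 114 mm over their backs; the gripper's body (76 mm by 85 mm) begins 54 mm behind the grasp point. The pads swing forward as they close: fully open they stand 13 mm farther back than shut.
Start: joints at [-1.191, 0.3, 1.521, -0, 1.321, -0.067], TCP at [0.238, -0.496, 0.231] pointing down, gripper open.
Joint ranges: [-3.03, 3.03], [-0.79, 2.21], [0.23, 2.52], [-1.04, 4.18], [0, 3.07], [-2.55, 2.55]. Speed limits (rad/s): [2.22, 2.22, 2.57, 3.14, 3.14, 3.14].

INTERFACE

Orientations are given as a 3x3 rotation matrix whose columns are the frame's x, y, z axes.
In Python, from plant import bot gives the robot as it stands.
- The arm moves only by the tool play_rows, never from a script. Its argument "deltas" is one flat list of numbers, 7 for each row, row after row: the closure, from 0 (fully open) to 1 (shut), then the shift along the tool's x, y, z in m, then the turn, a rotation vector about the tool's x, y, z in degrees. A call has 1 to 8 rows; each row is the pose to reach, as a shift and turn from the pose commanded when the call began, along the tool's axes at that moment; what a row does not reach only later rows make up. A row lasts 1/12 s, in which the tool goes at most 41.7 mm and 7.16 degrees, less where a joint would pass 70% of its speed; a pose out of reach is approached as far as the arm can. A call with a gripper value outside its range is refused whole. The fingers move at their own pace and stop on an object; "newtons" is the grip in N (left out, the last holds). Time passes only in rows, so rows that repeat a pose let the fingers close. It gives the time, the measured TCP pose, the force and the opening at its end, in the units of the state.
- bot.sense(): the state, without advancing time (a new reading comes with each control period).
- bot.grab_frame(name): name is "side" or "top"; returns a dict with "image" (420x560x3 uint8, red, green, blue), "intrinsics" (3x3 intrinsics, pixels), "rvec" (rotation vector, rad) and "tvec" (3), from world to camera coordinates, as OpenCV has them. Camera axes: x right, y down, z forward; pixel columns grow to the right and rows downward; lengths in m; the calibration is good to about 2 mm. A picture is of the moment at which its call begins. There is no depth.
- bot.sign_off(): hands the job in, once; it reports no verdict.
Trained networks look in the newest picture that a camera, given by its name, has taken for a name from the list of things; names that differ only in an ending like _2 or _b are one class to them, and where a whole thing is asked for, a point or a joint stands for the part that bears it (a point fixed in the world has none). Each returns a list of dicts, best first, with "conf" (0 to 1); they miss things now and then, are a little off and sometimes report something else, mostly with a low value. They report only what shows in the picture. A call takes as long as a camera call. They do not tell look-alikes from the thing itself.
- bot.masks_of(camera, thing): "pixels" (420x560 bool, what is visible of it) and "bbox" ([left, top, right, bottom] in pixels, round what is visible of it).
- bot.place_of(camera, thing): "uv" ([column, row] in pixels: a listed point, or the origin of a listed thing).
The state is a dict: "clock": time; "joint_pos": joint angles; "qd": joint speeds; "effort": joint torques, N m; "position": TCP position; "tool_rot": TCP orientation; "force": force on the tool from outside, world axes, zero at the start; "wrist_torque": the same for the moment, N m; "finger_gap": finger opening in m.
Only numpy, scipy, OpenCV 4.12 (cv2) and the standard library are available. Lean on these libraries where they do the work, as an engineer would, in place of code of your own. Each camera call takes 0.05 s, during which the arm holds its last target.

TASK

Put four reagents back on the low rack, standing upright in one row behind its front rail: the red-capped acid close beside the square water bottle on its left and the blue-capped base close beside it on its right (left and right as the robot sees them), so that the water keeps the two apart. The amber bottle belongs in the gap between the white tub and whichever of those two bottles is on the tub's side, and the small green-lidded tub squarely on top of the white tub; do these four in any order. Tip none of them over, leave the water bottle and the white tub in their places on the rack, and leave the yellow-capped bottle, the beaker and the timer, which are still in use, where they are on the bench.

Things in the scene. Friction and masses are not known exactly. Their poses are not given: they have to be found in the camera images.
- rack: low fixed reagent rack: pale green glass deck, aluminium end plates, a steel rail along front (robot side) and back. Origin: centre of its footprint at bench level; x front to back, y along the deck to the robot's left, z up. Deck top 50 mm above the bench, 480 mm long in y, 88 mm clear between the rails in x (+-44); rails and end plates rise 24 to 26 mm above the deck. Its place and yaw vary.
- water_center (a point): square white water bottle, white cap, pale blue band, standing on the rack: body 60 x 60 mm to 84 mm, cap 48 mm wide, 115 mm tall in all. Point: its centre, 57.5 mm above its foot; axes within a few degrees of the rack's. Loose, 300 g; stays. It and the white tub stand on the deck's centre line about 117 mm either side of its middle (234 mm apart); which is left varies.
- tub_white_center (a point): wide low white tub with a flat white lid, standing on the rack's deck: 66 mm diameter, 45 mm tall. The point is its centre, 22.5 mm above its foot; z up. Loose, about 200 g. Stays where it is.
- bottle_red_center (a point): the red-capped bottle (white body, red cap and red stripe), standing on the bench. Round 100 mL bottle, 45 mm diameter, 100 mm tall: straight sides to 71 mm, then a shoulder and a 33 mm wide cap. The point is its centre on its axis, 50 mm above its foot; z runs up its axis, its yaw means nothing. About 130 g.
- bottle_blue_center (a point): the blue-capped bottle (white body, blue cap and blue stripe), standing on the bench. Round 100 mL bottle, 45 mm diameter, 100 mm tall: straight sides to 71 mm, then a shoulder and a 33 mm wide cap. The point is its centre on its axis, 50 mm above its foot; z runs up its axis, its yaw means nothing. About 130 g.
- bottle_amber_center (a point): the amber bottle (brown body, black cap), standing on the bench. Round 100 mL bottle, 45 mm diameter, 100 mm tall: straight sides to 71 mm, then a shoulder and a 33 mm wide cap. The point is its centre on its axis, 50 mm above its foot; z runs up its axis, its yaw means nothing. About 130 g.
- tub_green_center (a point): small low tub with a flat green lid, standing on the bench: 56 mm diameter, 38 mm tall. The point is its centre, 19 mm above its foot; z up, its yaw means nothing. About 90 g.
- bottle_yellow_center (a point): the yellow-capped bottle (white body, yellow cap and yellow stripe), standing on the bench among the others; it stays there. Round 100 mL bottle, 45 mm diameter, 100 mm tall: straight sides to 71 mm, then a shoulder and a 33 mm wide cap. The point is its centre on its axis, 50 mm above its foot; z runs up its axis, its yaw means nothing. About 130 g.
- beaker_center (a point): small empty clear beaker, 56 mm over the rim, 66 mm tall, standing on the bench among the others; it stays there. The point is its centre, 33 mm above its foot. About 60 g.
- timer_center (a point): flat grey bench timer with a greenish display, 52 x 62 x 18 mm, lying on the bench among the others; it stays there. The point is its centre, 9 mm above the bench. About 60 g.
Things that resemble listed ones, but are neither listed nor needed, are in the scene too. What is meant by the part that bears tub_green_center is not black, and is the larger of those in its own colour.

How it is judged:
By the outcome, as a careful person would: the job done as asked, in the order asked, and still so for the second after the job is handed in, with the robot touching nothing.
It also fails if it takes over 96 s, if anything falls off the work surface, if the arm or the gripper's body presses on something with over 40 N, if the wrist force passes 120 N, or if a joint passes its speed limit or range.

## Working session

There is one attempt and no reset: what is moved stays moved. The work goes in short steps, Python scripts to look and compute and a tool call to move; the robot and the scene stay as the last step left them, time stands still between calls to the robot, and variables do not carry over. Pictures are saved under pics/ and viewed, and the job is handed in when it is done.

Besides the shell and the picture viewer there is one more tool, called after "Call:" as a command line: name --argument value ..., lists and objects as JSON in quotes. play_rows: Moves the arm, as the interface text tells. Its arguments: {"type":"object","properties":{"deltas":{"type":"array"},"newtons":{"type":"number"}},"required":["deltas"]}

```bash
ls; mkdir -p pics
python3 - <<'E'
from plant import bot
import cv2,numpy as np
s=bot.sense()
print(s['clock'],s['position'],np.round(s['tool_rot'],3),s['finger_gap'],bot.hold_point_z)
for c in('side','top'):
    f=bot.grab_frame(c)
    cv2.imwrite(f'pics/{c}0.png',f['image'][...,::-1]); print(f['intrinsics'],f['rvec'],f['tvec'])
    R=cv2.Rodrigues(f['rvec'])[0]; print(-R.T@f['tvec'])
E
```

```text
pics
0.0 [ 0.23754388 -0.49578488  0.23071254] [[-0.     0.432 -0.902]
 [ 0.001 -0.902 -0.432]
 [-1.    -0.001 -0.   ]] 0.08540145740617432 0.0187
[[480.14933748   0.         270.34149213]
 [  0.         480.14933748 199.71596233]
 [  0.           0.           1.        ]] [ 0.51326063 -2.59290083  1.32709261] [0.46255035 0.20295628 1.16617651]
[0.10463586 0.94041395 0.84840125]
[[455.18520814   0.         281.33573674]
 [  0.         455.18520814 216.74423591]
 [  0.           0.           1.        ]] [ 2.16134082 -2.18996341  0.1231157 ] [-0.03647568  0.48429322  1.16538076]
[ 0.36442192 -0.02717875  1.20848695]
```

View pics/side0.png

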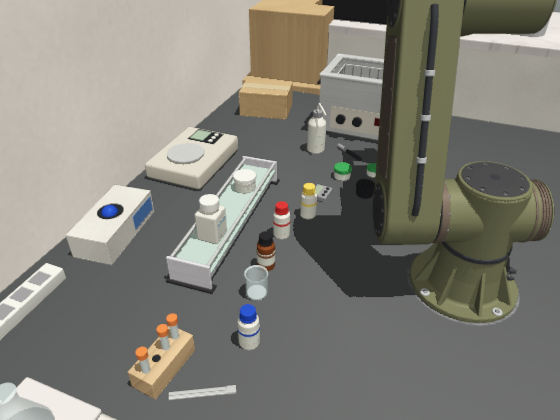

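View pics/top0.png

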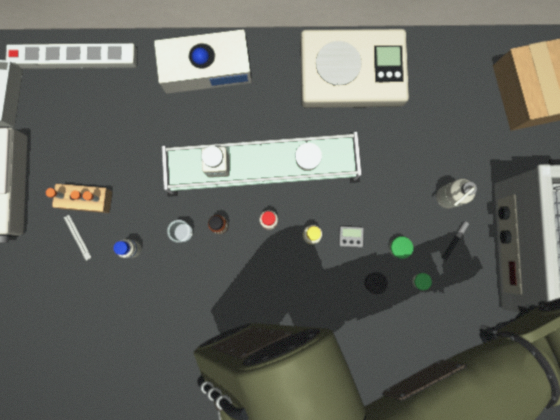

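```bash
cat > h.py <<'E'
from plant import bot
import cv2,numpy as np
from scipy.spatial.transform import Rotation as Ro
class Cam:
    def __init__(s,c):
        f=bot.grab_frame(c);s.im=f['image'];s.K=f['intrinsics'];s.R=cv2.Rodrigues(f['rvec'])[0];s.t=np.array(f['tvec']).ravel();s.c=-s.R.T@s.t;s.name=c
    def ray(s,uv): 
        d=s.R.T@np.linalg.inv(s.K)@np.array([uv[0],uv[1],1.]);return d/np.linalg.norm(d)
    def at(s,uv,z):
        d=s.ray(uv);return s.c+d*(z-s.c[2])/d[2]
    def proj(s,P):
        p=s.K@(s.R@np.asarray(P,float)+s.t);return p[:2]/p[2]
def tri(a,ua,b,ub):
    d1,d2=a.ray(ua),b.ray(ub);A=np.zeros((3,3));v=np.zeros(3)
    for c,d in((a.c,d1),(b.c,d2)):
        M=np.eye(3)-np.outer(d,d);A+=M;v+=M@c
    P=np.linalg.solve(A,v);return P,np.linalg.norm(np.cross(d1,P-a.c))
def step(pos,yang=None):
    """shift (mm, tool axes) and turn (deg) from measured pose to TCP pos, tool down, jaw dir angle yang deg"""
    s=bot.sense();R=np.array(s['tool_rot']);p=np.array(s['position'])
    sh=R.T@(np.array(pos)-p)
    if yang is None: rv=np.zeros(3)
    else:
        a=np.radians(yang);y=np.array([np.cos(a),np.sin(a),0]);x=np.array([0,0,-1.]);T=np.c_[x,y,np.cross(x,y)]
        rv=np.degrees(Ro.from_matrix(R.T@T).as_rotvec())
    return np.round(sh*1000,1),np.round(rv,2)
E
python3 - <<'E'
from h import *
T=Cam('top');S=Cam('side')
H=dict(water_center=.1075,tub_white_center=.0725,bottle_red_center=.05,bottle_blue_center=.05,bottle_amber_center=.05,tub_green_center=.019,bottle_yellow_center=.05,beaker_center=.033,timer_center=.009,rack=0)
for n,z in H.items():
    a=bot.place_of('top',n);b=bot.place_of('side',n)
    print(n,z)
    for d in a[:3]: print('  top',round(d['conf'],2),np.round(d['uv'],1),np.round(T.at(d['uv'],z),4))
    for d in b[:3]: print('  side',round(d['conf'],2),np.round(d['uv'],1),np.round(S.at(d['uv'],z),4))
    if a and b: print('  tri',np.round(tri(T,a[0]['uv'],S,b[0]['uv'])[0],4))
E
```

```text
water_center 0.1075
  top 0.9 [213.8 160.1] [0.6174 0.1223 0.1075]
  side 0.55 [210.1 219.2] [0.6118 0.1247 0.1075]
  tri [0.616  0.1219 0.1048]
tub_white_center 0.0725
  top 0.78 [308.7 155.8] [ 0.6339 -0.114   0.0725]
  side 0.97 [245.6 179.6] [ 0.6292 -0.1202  0.0725]
  side 0.73 [322.7 190.5] [ 0.4023 -0.1514  0.0725]
  tri [ 0.6299 -0.1146  0.0765]
bottle_red_center 0.05
  top 0.67 [268.4 220.5] [ 0.472  -0.0093  0.05  ]
  side 0.83 [280.  217.9] [ 0.4785 -0.0149  0.05  ]
  tri [ 0.4737 -0.0087  0.0555]
bottle_blue_center 0.05
  top 0.64 [127.1 249. ] [0.4041 0.3488 0.05  ]
  side 0.7 [246.4 328.1] [0.4059 0.3575 0.05  ]
  tri [0.4064 0.3519 0.0429]
bottle_amber_center 0.05
  top 0.77 [214.9 223.2] [0.4668 0.1271 0.05  ]
  side 0.81 [265.8 252. ] [0.4604 0.1259 0.05  ]
  tri [0.4638 0.1262 0.0498]
tub_green_center 0.019
  top 0.76 [376.7 283.9] [ 0.3061 -0.2879  0.019 ]
  top 0.63 [418.4 280.4] [ 0.3136 -0.3969  0.019 ]
  top 0.55 [399.9 248.1] [ 0.398 -0.352  0.019]
  side 0.85 [368.5 187. ] [ 0.2986 -0.2974  0.019 ]
  side 0.51 [373.7 169.3] [ 0.3065 -0.4042  0.019 ]
  side 0.5 [340.8 169.1] [ 0.4054 -0.3655  0.019 ]
  tri [ 0.3018 -0.2879  0.0243]
bottle_yellow_center 0.05
  top 0.51 [310.2 233.4] [ 0.4376 -0.1155  0.05  ]
  side 0.62 [306.4 199.5] [ 0.4403 -0.1225  0.05  ]
  tri [ 0.4376 -0.115   0.0557]
beaker_center 0.033
  top 0.9 [184.8 233.5] [0.4426 0.2069 0.033 ]
  side 0.91 [254.6 283.4] [0.4496 0.2191 0.033 ]
  tri [0.4481 0.2104 0.0243]
timer_center 0.009
  top 0.97 [356.  234.9] [ 0.4346 -0.2397  0.009 ]
  side 0.7 [323.5 194.2] [ 0.4185 -0.2227  0.009 ]
  tri [ 0.4301 -0.2441 -0.0074]
rack 0
  top 0.62 [262.4 168.4] [0.6179 0.0061 0.    ]
  side 0.78 [227.9 224.5] [0.6271 0.0089 0.    ]
  side 0.18 [307.9 200.5] [ 0.4554 -0.1859  0.    ]
  tri [ 6.226e-01  7.700e-03 -6.000e-04]
```

Run:
```python
import cv2
a=cv2.imread('pics/top0.png')
cv2.imwrite('pics/top0z.png',cv2.resize(a[120:310,150:460],None,fx=2.5,fy=2.5,interpolation=cv2.INTER_CUBIC))
a=cv2.imread('pics/side0.png')
cv2.imwrite('pics/side0z.png',cv2.resize(a[150:360,160:400],None,fx=2.8,fy=2.8,interpolation=cv2.INTER_CUBIC))
```

```text
(no output)
```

View pics/top0z.png

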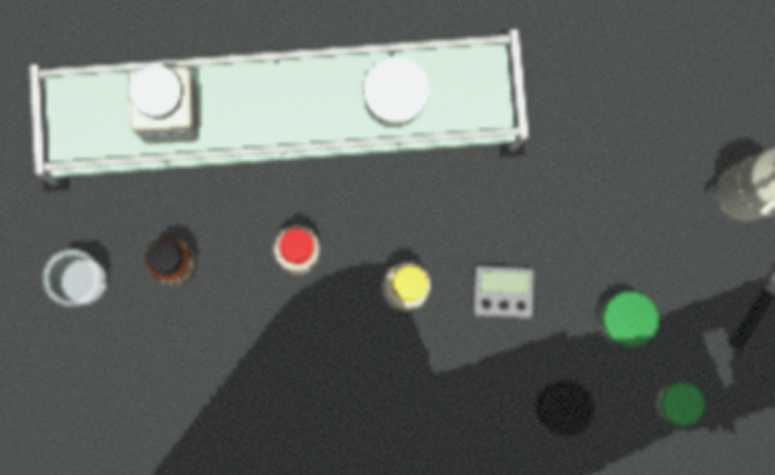

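View pics/side0z.png

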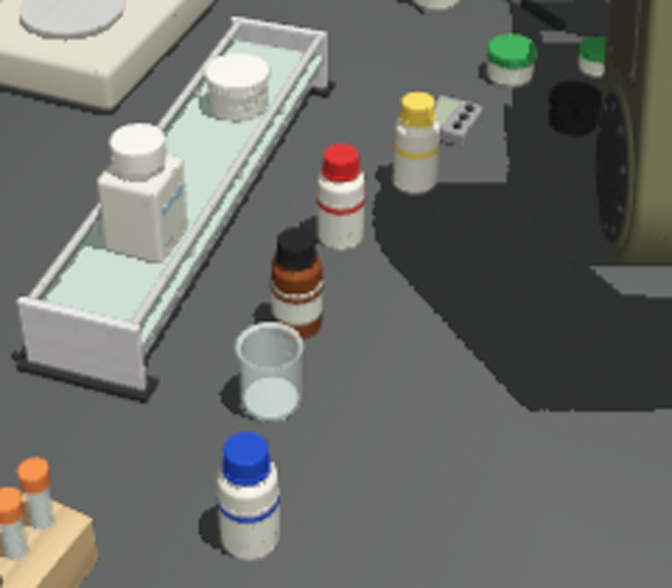

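Run:
```python
from h import *
T=Cam('top');S=Cam('side')
# rack corners
pts={k:(150+u/2.5-.3,120+v/2.5-.3) for k,(u,v) in dict(LB=(31,66),LF=(38,174),RB=(512,31),RF=(524,138)).items()}
P={k:T.at(v,.075) for k,v in pts.items()}
for k in P: print(k,np.round(P[k],4))
c=sum(P.values())/4; print('rack c',np.round(c,4))
l=(P['LB']+P['LF']-P['RB']-P['RF'])/2; print('len',np.linalg.norm(l),'yaw',np.degrees(np.arctan2(-l[0],l[1])), 'w',np.linalg.norm(P['LB']-P['LF']))
def blob(im,f,near,r):
    hsv=cv2.cvtColor(im,cv2.COLOR_RGB2HSV).astype(int);m=f(hsv).astype(np.uint8)
    n,lab,st,ce=cv2.connectedComponentsWithStats(m)
    best=[i for i in range(1,n) if st[i,4]>15 and np.hypot(*(ce[i]-near))<r]
    if not best:return None
    i=max(best,key=lambda i:st[i,4]);return ce[i],st[i]
hue=lambda lo,hi:(lambda h:(h[...,0]>=lo)&(h[...,0]<=hi)&(h[...,1]>130)&(h[...,2]>70))
red=lambda h:((h[...,0]<6)|(h[...,0]>172))&(h[...,1]>140)&(h[...,2]>100)
for n,f,nt,ns,zt,zs in [('red',red,(268,218),(282,209),.1,.09),('blue',hue(105,130),(122,248),(248,314),.1,.09),('yel',hue(20,35),(314,234),(309,190),.1,.09),('green',hue(45,80),(402,247),(342,168),.038,.035)]:
    a=blob(T.im,f,nt,15);b=blob(S.im,f,ns,15)
    print(n,a,b)
    if a and b: print(np.round(T.at(a[0],zt),4),np.round(S.at(b[0],zs),4),np.round(tri(T,a[0],S,b[0])[0],4))
for n in ['tub_green_center','bottle_amber_center','water_center','tub_white_center','beaker_center']:
    for cam in(T,S):
        for d in bot.masks_of(cam.name,n)[:3]: print(n,cam.name,round(d['conf'],2),d['bbox'],d['pixels'].sum())
```

```text
LB [0.6625 0.2576 0.075 ]
LF [0.5516 0.2492 0.075 ]
RB [ 0.6938 -0.2322  0.075 ]
RF [ 0.5827 -0.241   0.075 ]
rack c [0.6226 0.0084 0.075 ]
len 0.49097630790804475 yaw 3.642352177916557 w 0.11115940047794703
red (array([268.0942029 , 217.76811594]), array([262, 211,  13,  14, 138], dtype=int32)) (array([281.4       , 207.87333333]), array([275, 201,  14,  14, 150], dtype=int32))
[ 0.4741 -0.0094  0.1   ] [ 0.4722 -0.0085  0.09  ] [ 0.474  -0.0096  0.089 ]
blue (array([120.63473054, 247.35928144]), array([113, 241,  16,  13, 167], dtype=int32)) (array([247.49438202, 313.34831461]), array([240, 304,  17,  20, 267], dtype=int32))
[0.4066 0.3483 0.1   ] [0.4045 0.3518 0.09  ] [0.4059 0.3515 0.0893]
yel (array([312.18888889, 231.85555556]), array([307, 227,  12,  13,  90], dtype=int32)) (array([308.73643411, 188.69767442]), array([303, 183,  12,  13, 129], dtype=int32))
[ 0.4381 -0.1167  0.1   ] [ 0.4344 -0.1206  0.09  ] [ 0.4362 -0.118   0.0915]
green (array([401.52285714, 246.92571429]), array([391, 237,  22,  21, 350], dtype=int32)) (array([342.5872093 , 167.80813953]), array([334, 162
[... 229 characters left out ...]
ub_green_center top 0.72 [388.2, 237.8, 414.1, 259.1] 435
tub_green_center side 0.86 [333.6, 162.2, 349.8, 180.1] 285
tub_green_center side 0.54 [358.8, 177.4, 374.4, 196.8] 309
bottle_amber_center top 0.67 [207.7, 214.5, 229.7, 235.3] 313
bottle_amber_center side 0.75 [258.1, 232.6, 274.9, 266.3] 575
water_center top 0.58 [201.9, 148.4, 229.5, 178.3] 799
water_center side 0.89 [195.7, 193.8, 226.9, 243.4] 1220
tub_white_center top 0.87 [294.2, 145.8, 323.7, 171.7] 594
tub_white_center side 0.81 [233.3, 167.8, 258.4, 192.8] 434
beaker_center top 0.7 [167.9, 223.4, 190.8, 239.3] 448
beaker_center side 0.9 [243.4, 264.0, 268.1, 298.1] 671
beaker_center side 0.5 [228.9, 168.4, 255.7, 193.5] 452
```

Run:
```python
from h import *
T=Cam('top')
im=cv2.resize(T.im[120:310,150:460],None,fx=4,fy=4,interpolation=cv2.INTER_CUBIC)
f=lambda u,v:(150+(u+.5)/4-.5,120+(v+.5)/4-.5)
g=cv2.cvtColor(im,cv2.COLOR_RGB2GRAY)
hsv=cv2.cvtColor(im,cv2.COLOR_RGB2HSV).astype(int)
def circ(m,seed,z,n):
    nn,lab,st,ce=cv2.connectedComponentsWithStats(m.astype(np.uint8));i=lab[seed[1],seed[0]]
    c=cv2.findContours((lab==i).astype(np.uint8),0,2)[0][0];(cx,cy),r=cv2.minEnclosingCircle(c)
    P=T.at(f(*ce[i]),z);Q=T.at(f(cx+r,cy),z)-T.at(f(cx,cy),z);print(n,'cent',np.round(P,4),'circ',np.round(T.at(f(cx,cy),z),4),'rad',np.linalg.norm(Q),st[i])
print(hsv[145,250],hsv[145,635],hsv[200,250])
for th in(225,235,):
    circ((g>th)&(hsv[...,1]<12),(248,144),.165,'water');circ((g>th)&(hsv[...,1]<12),(635,144),.095,'tub')
circ(g<45,(268,411),.1,'amber')
```

```text
[ 90   2 242] [ 90   2 242] [ 33  11 241]
water cent [0.6094 0.1194 0.165 ] circ [0.6062 0.1161 0.165 ] rad 0.033253212003664705 [ 207  103   93   99 6169]
tub cent [ 0.6309 -0.1115  0.095 ] circ [ 0.6314 -0.1113  0.095 ] rad 0.03303572197414394 [ 584   90  103  102 8279]
water cent [0.6095 0.1192 0.165 ] circ [0.6054 0.1157 0.165 ] rad 0.032365450435721255 [ 209  106   90   96 5454]
tub cent [ 0.631  -0.1118  0.095 ] circ [ 0.6311 -0.1118  0.095 ] rad 0.03193601924589715 [ 586   92  101   98 7775]
amber cent [ 0.483 -0.096  0.1  ] circ [ 0.481  -0.0987  0.1   ] rad 0.4475015914202602 [     0      0   1240    760 929488]
```

```bash
cat > ov.py <<'E'
from h import *
def ring(c,r,z,n=40,sq=None):
    a=np.linspace(0,2*np.pi,n)
    if sq is not None:
        k=np.array([[1,1],[1,-1],[-1,-1],[-1,1],[1,1]])*r;R=np.array([[np.cos(sq),-np.sin(sq)],[np.sin(sq),np.cos(sq)]]);k=k@R.T
        return np.c_[c[0]+k[:,0],c[1]+k[:,1],np.full(5,z)]
    return np.c_[c[0]+r*np.cos(a),c[1]+r*np.sin(a),np.full(n,z)]
def over(cam,rings,box,s,name):
    x0,y0,x1,y1=box;im=cv2.resize(cam.im[y0:y1,x0:x1],None,fx=s,fy=s,interpolation=cv2.INTER_CUBIC)[...,::-1].copy()
    for r in rings:
        p=np.array([cam.proj(q) for q in r]);p=(p-[x0,y0]+.5)*s-.5
        cv2.polylines(im,[np.round(p*8).astype(np.int32)],False,(255,0,255),1,cv2.LINE_AA,3)
    cv2.imwrite(name,im)
E
python3 - <<'E'
from ov import *
T=Cam('top');S=Cam('side')
print(T.at((211.8,155.8),.165),T.at((217,222.6),.1))
yaw=np.radians(3.64);W=(.6145,.1215);A=(.4645,.1265)
rings=[ring(W,.024,.165),ring(W,.03,.05,sq=yaw),ring(W,.03,.134,sq=yaw),ring((.631,-.1115),.033,.095),ring((.631,-.1115),.033,.05),ring(A,.0165,.1),ring(A,.0225,0),ring((.4735,-.0095),.0165,.1),ring((.4735,-.0095),.0225,0)]
over(T,rings,(160,120,360,250),4,'pics/ovt.png')
over(S,rings,(170,150,320,300),4,'pics/ovs.png')
E
```

```text
[0.61445711 0.11917462 0.165     ] [0.46377987 0.11536316 0.1       ]
```

View pics/ovt.png

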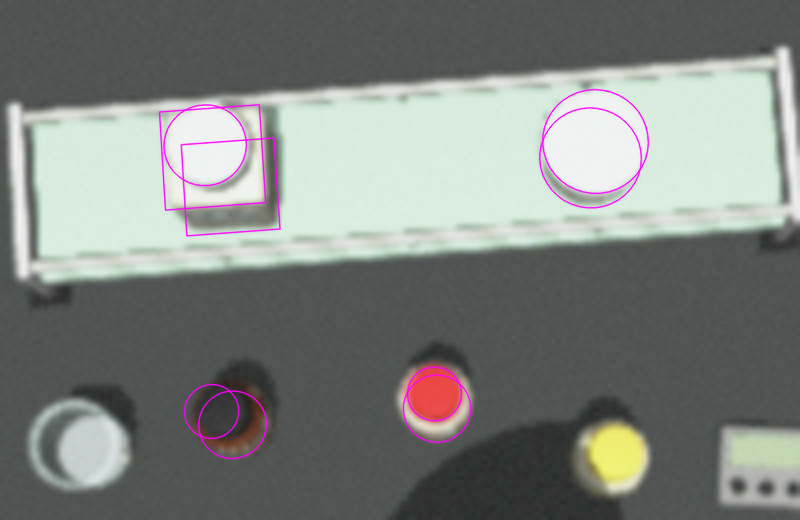

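View pics/ovs.png

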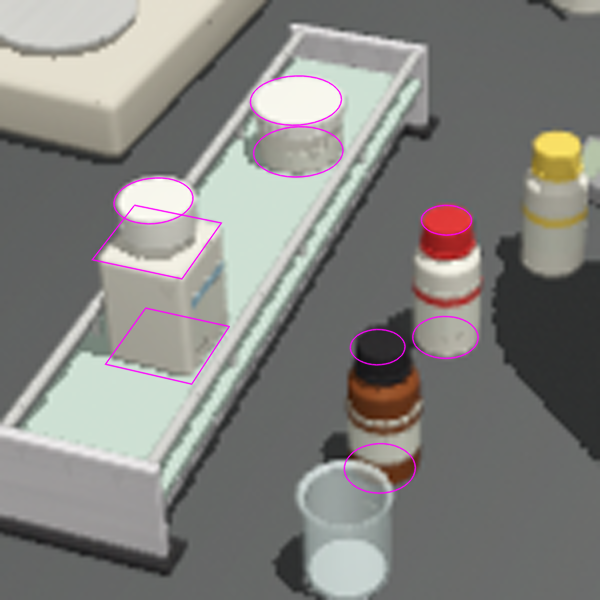

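Run:
```python
from ov import *
T=Cam('top')
print(step((.3985,-.352,.12),3.64))
G=(.3985,-.352);A=(.4635,.116);B=(.4055,.3505);W=(.6145,.1195)
rings=[ring(G,.028,.038),ring(G,.028,0),ring(A,.0165,.1),ring(A,.0225,0),ring(B,.0165,.1),ring(B,.0225,0),ring(W,.024,.165)]
over(T,rings,(100,140,240,260),5,'pics/ovt2.png')
over(T,rings,(360,210,460,310),5,'pics/ovt3.png')
```

```text
(array([ 111.3,  -60.4, -207.3]), array([-68.04,   0.  ,  -0.  ]))
```

View pics/ovt2.png

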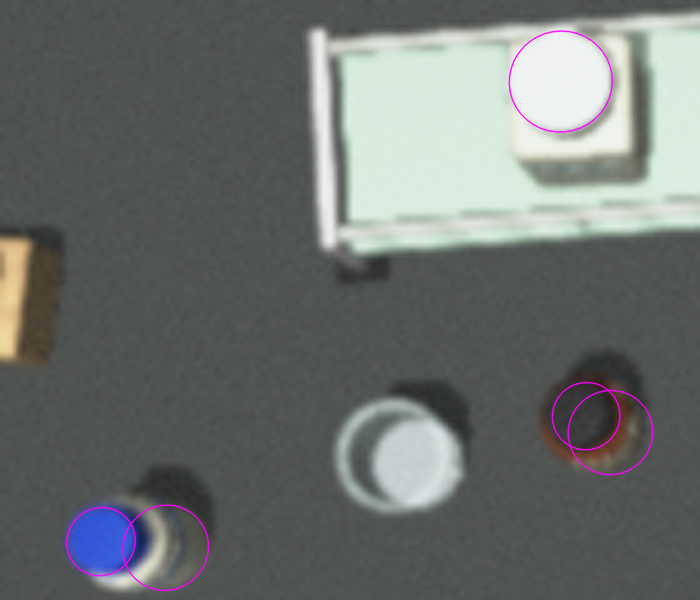

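View pics/ovt3.png

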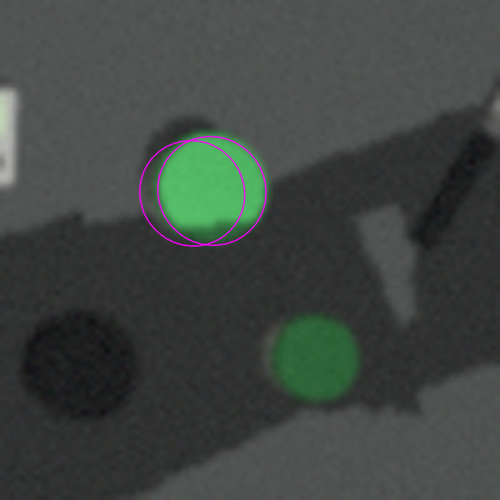

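Call:
play_rows --deltas '[0,0.11,-0.06,-0.208,-68,0,0,0,0.11,-0.06,-0.208,-68,0,0,0,0.11,-0.06,-0.208,-68,0,0,0,0.11,-0.06,-0.208,-68,0,0,0,0.11,-0.06,-0.208,-68,0,0,0,0.11,-0.06,-0.208,-68,0,0,0,0.11,-0.06,-0.208,-68,0,0,0,0.11,-0.06,-0.208,-68,0,0]' --newtons 40

```text
clock: 2.67
position: [0.4002, -0.3504, 0.1202]
tool_rot: [[-0.001, 0.993, -0.115], [0.001, -0.115, -0.993], [-1.0, -0.001, -0.001]]
force: [-0.2, -0.6, 0.0]
finger_gap: 0.0856
```

```bash
python3 -c "
from h import *
print(step((.400,-.3515,.12),3.64),step((.400,-.3515,.010),3.64))"
```

```text
(array([ 0.2, -0.1,  1.1]), array([-10.23,  -0.08,   0.08])) (array([1.102e+02, 1.000e-01, 1.200e+00]), array([-10.23,  -0.08,   0.08]))
```

Call:
play_rows --deltas '[0,0.04,0,0.001,-7,0,0,0,0.08,0,0.001,-10.2,0,0,0,0.11,0,0.001,-10.2,0,0,0,0.11,0,0.001,-10.2,0,0,1,0.11,0,0.001,-10.2,0,0,1,0.11,0,0.001,-10.2,0,0,1,0.11,0,0.001,-10.2,0,0,1,0.11,0,0.001,-10.2,0,0]' --newtons 40

```text
clock: 3.33
position: [0.4002, -0.354, 0.0139]
tool_rot: [[0.003, 0.999, 0.054], [-0.003, 0.054, -0.999], [-1.0, 0.003, 0.003]]
force: [-1.5, 1.0, 4.7]
finger_gap: 0.0546
```

Call:
play_rows --deltas '[1,0,0,0,0,0,0,1,0,0,0,0,0,0,1,0,0,0,0,0,0,1,-0.15,0,0,0,0,0,1,-0.15,0,0,0,0,0,1,-0.15,0,0,0,0,0,1,-0.15,0,0,0,0,0]'

```text
clock: 3.92
position: [0.4, -0.3538, 0.1677]
tool_rot: [[0.005, 0.999, 0.054], [-0.005, 0.054, -0.999], [-1.0, 0.005, 0.005]]
force: [-0.0, 0.1, -0.8]
finger_gap: 0.0546
```

```bash
python3 -c "
from ov import *
T=Cam('top');S=Cam('side')
over(T,[],(180,60,560,345),2,'pics/t1.png');over(S,[],(180,60,480,285),2.5,'pics/s1.png')
print(bot.sense()['position'],step((.631,-.1115,.16),3.64))"
```

```text
[ 0.40068025 -0.35450141  0.16794255] (array([   7.8,  243. , -230.3]), array([-0.55,  0.47, -0.41]))
```

View pics/t1.png

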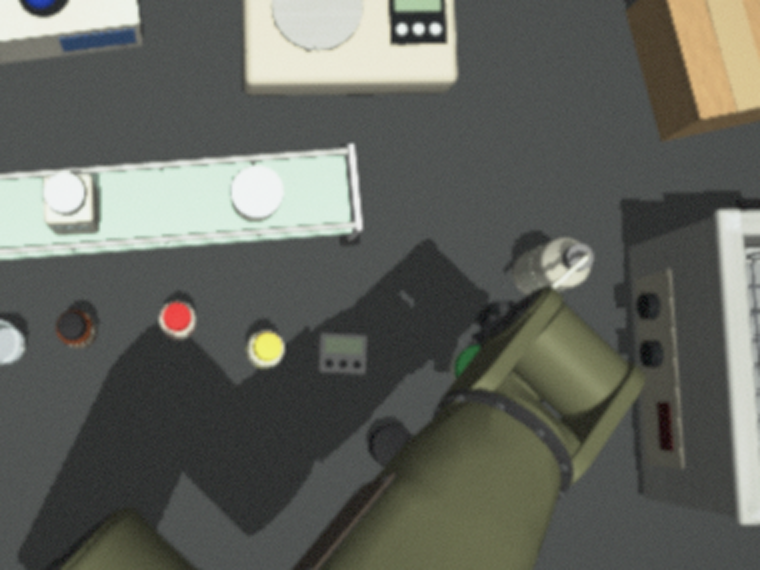

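View pics/s1.png

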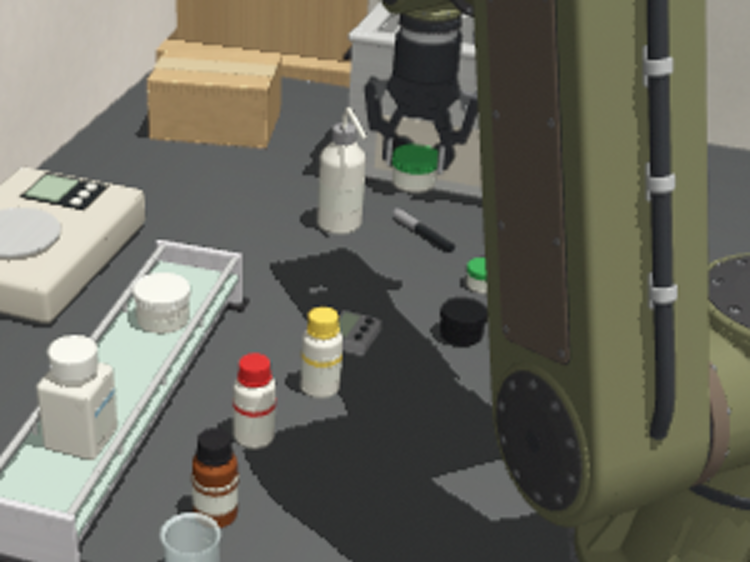

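Call:
play_rows --deltas '[1,0.008,0.243,-0.23,0,0,0,1,0.008,0.243,-0.23,0,0,0,1,0.008,0.243,-0.23,0,0,0,1,0.008,0.243,-0.23,0,0,0,1,0.008,0.243,-0.23,0,0,0,1,0.008,0.243,-0.23,0,0,0,1,0.008,0.243,-0.23,0,0,0,1,0.008,0.243,-0.23,0,0,0]'

```text
clock: 4.68
position: [0.6295, -0.1093, 0.1538]
tool_rot: [[0.001, 0.999, 0.054], [-0.0, 0.054, -0.999], [-1.0, 0.001, 0.0]]
force: [0.7, -1.2, -0.1]
finger_gap: 0.0544
```

Call:
play_rows --deltas '[1,0,0,0,0,0,0,1,0,0,0,0,0,0,1,0,0,0,0,0,0]'

```text
clock: 4.93
position: [0.6281, -0.1113, 0.1533]
tool_rot: [[-0.0, 0.999, 0.054], [-0.0, 0.054, -0.999], [-1.0, -0.0, 0.0]]
force: [-0.1, 0.1, -0.6]
finger_gap: 0.0544
```

```bash
python3 -c "
from ov import *
S=Cam('side');s=bot.sense();p=s['position'];print(s['clock'],p)
z=p[2]-.012
over(S,[ring(p[:2],.028,z),ring(p[:2],.028,z+.038),ring((.631,-.1115),.033,.095)],(190,90,310,210),5,'pics/s2.png')
print(step((.631,-.1115,.1075),3.64))"
```

```text
4.9833 [ 0.62790979 -0.11194418  0.15351633]
(array([46. ,  3.1, -0.3]), array([-0.59,  0.01,  0.  ]))
```

View pics/s2.png

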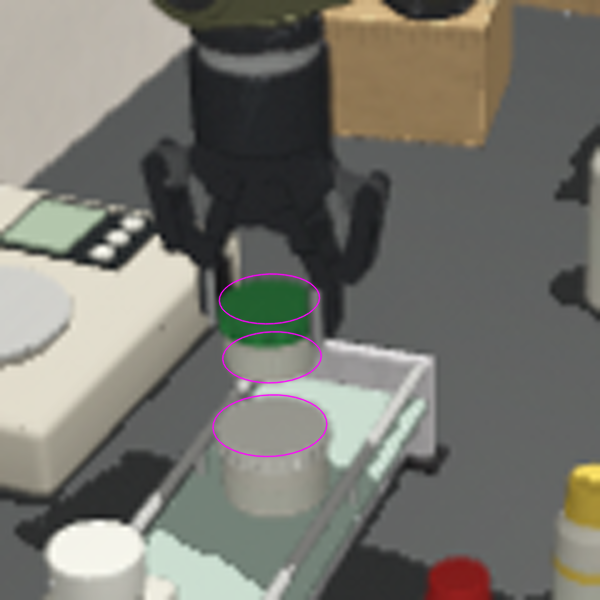

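Call:
play_rows --deltas '[1,0.03,0.003,0,0,0,0,1,0.04,0.003,0,0,0,0,1,0.043,0.003,0,0,0,0,1,0.043,0.003,0,0,0,0]'

```text
clock: 5.32
position: [0.6307, -0.1119, 0.11]
tool_rot: [[-0.001, 0.999, 0.053], [0.0, 0.053, -0.999], [-1.0, -0.001, -0.0]]
force: [0.7, -0.3, -0.9]
finger_gap: 0.0545
```

Call:
play_rows --deltas '[1,0.001,0,0,0,0,0,1,0.001,0,0,0,0,0]'

```text
clock: 5.48
position: [0.6313, -0.1115, 0.1098]
tool_rot: [[0.0, 0.999, 0.053], [-0.0, 0.053, -0.999], [-1.0, 0.0, 0.0]]
force: [-0.1, 0.6, -1.3]
finger_gap: 0.0548
```

Call:
play_rows --deltas '[1,0.002,0,0,0,0,0,1,0.002,0,0,0,0,0]'

```text
clock: 5.65
position: [0.6318, -0.1113, 0.109]
tool_rot: [[0.002, 0.999, 0.054], [-0.001, 0.054, -0.999], [-1.0, 0.002, 0.001]]
force: [-3.2, 0.5, 9.1]
finger_gap: 0.0545
```

Call:
play_rows --deltas '[1,0.0015,0,0,0,0,0,1,0.0015,0,0,0,0,0]'

```text
clock: 5.82
position: [0.6319, -0.1114, 0.1089]
tool_rot: [[0.002, 0.999, 0.054], [-0.001, 0.054, -0.999], [-1.0, 0.002, 0.001]]
force: [-10.7, 1.8, 21.5]
finger_gap: 0.0544
```

```bash
python3 -c "
from ov import *
S=Cam('side');s=bot.sense();print(s['position'],s['force'])
over(S,[],(190,90,310,210),5,'pics/s3.png')"
```

```text
[ 0.63186284 -0.11135906  0.10889567] [-10.65385432   0.43201306  21.61218723]
```

View pics/s3.png

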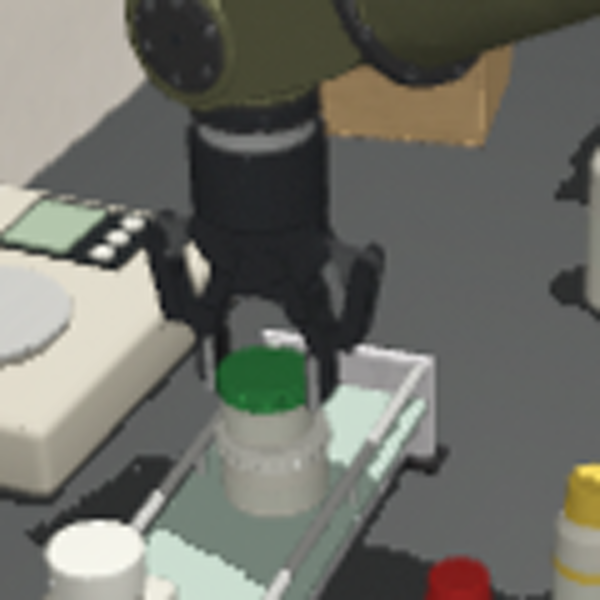

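```bash
python3 -c "
from ov import *
S=Cam('side')
for P in [(.631,-.1115,.095),(.631,-.1115,.133),(.634,-.1115,.133)]: print((S.proj(P)-[190,90]+.5)*5)
h=cv2.cvtColor(S.im,cv2.COLOR_RGB2HSV);m=(h[...,0]>45)&(h[...,0]<80)&(h[...,1]>130);m[:,:220]=0;m[:,260:]=0;m[:150]=0;m[180:]=0
v,u=np.nonzero(m);print(((u.min()-190)*5,(u.max()+1-190)*5),(v.min()-90)*5,(v.max()+1-90)*5)
print(step((.6285,-.1115,.112),3.64))
"
```

```text
[269.93887767 425.10734981]
[267.37091624 369.03127451]
[262.61603685 368.00323773]
(np.int64(215), np.int64(305)) 350 410
(array([-3.1, -3.4, -0.1]), array([-0.55,  0.06, -0.13]))
```

Call:
play_rows --deltas '[1,-0.004,0,0,0,0,0,1,-0.004,-0.003,0,0,0,0,1,-0.002,-0.003,0,0,0,0,1,-0.001,-0.003,0,0,0,0,1,-0.001,-0.003,0,0,0,0]'

```text
clock: 6.33
position: [0.6285, -0.1113, 0.1089]
tool_rot: [[0.001, 0.999, 0.054], [-0.0, 0.054, -0.999], [-1.0, 0.001, 0.0]]
force: [-11.2, 1.4, 22.3]
finger_gap: 0.0545
```

Call:
play_rows --deltas '[0.5,0,0,0,0,0,0,0,0,0,0,0,0,0,0,0,0,0,0,0,0,0,0,0,0,0,0,0,0,-0.1,0,0,0,0,0,0,-0.14,0,0,0,0,0,0,-0.14,0,0,0,0,0,0,-0.14,0,0,0,0,0]'

```text
clock: 7.0
position: [0.6295, -0.1115, 0.2531]
tool_rot: [[0.007, 0.999, 0.054], [-0.002, 0.054, -0.999], [-1.0, 0.007, 0.002]]
force: [-0.1, 0.3, 1.3]
finger_gap: 0.0854
```

```bash
python3 -c "
from ov import *
S=Cam('side');s=bot.sense();print(s['clock'],s['position'],s['force'])
over(S,[ring((.63,-.1115),.033,.095),ring((.63,-.1115),.028,.133)],(190,90,310,210),5,'pics/s4.png')
print(step((.4635,.116,.17),3.64))"
```

```text
7.05 [ 0.62984162 -0.11151323  0.25383327] [-0.31177424  0.05713984  1.66035188]
(array([  81.9, -154.5, -236.4]), array([-0.54,  0.15, -0.49]))
```

View pics/s4.png

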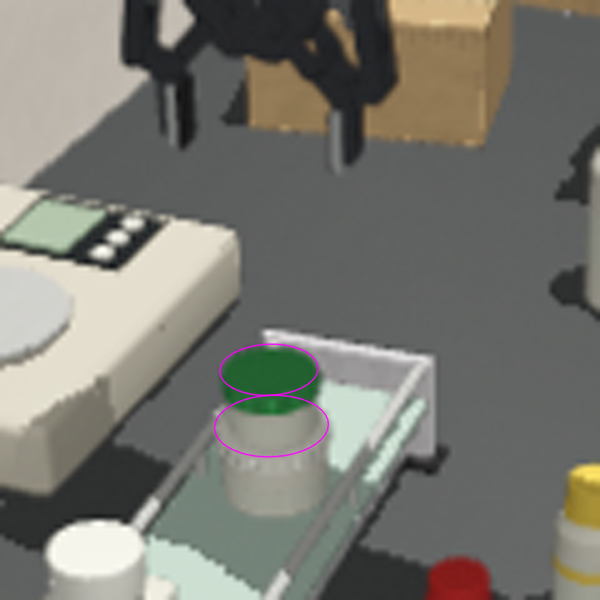

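Call:
play_rows --deltas '[0,0.08,-0.154,-0.236,-0.5,0,0,0,0.08,-0.154,-0.236,-0.5,0,0,0,0.08,-0.154,-0.236,-0.5,0,0,0,0.08,-0.154,-0.236,-0.5,0,0,0,0.08,-0.154,-0.236,-0.5,0,0,0,0.08,-0.154,-0.236,-0.5,0,0,0,0.08,-0.154,-0.236,-0.5,0,0,0,0.08,-0.154,-0.236,-0.5,0,0]'

```text
clock: 7.72
position: [0.4578, 0.1197, 0.1645]
tool_rot: [[-0.004, 0.998, 0.066], [0.0, 0.066, -0.998], [-1.0, -0.004, -0.0]]
force: [-0.5, -0.1, -0.1]
finger_gap: 0.0853
```

Call:
play_rows --deltas '[0,0,0,0,0,0,0,0,0,0,0,0,0,0]'

```text
clock: 7.88
position: [0.4624, 0.116, 0.1669]
tool_rot: [[0.0, 0.998, 0.063], [-0.0, 0.063, -0.998], [-1.0, 0.0, 0.0]]
force: [-0.2, -0.1, 0.5]
finger_gap: 0.0855
```

```bash
python3 -c "
from h import *
print(bot.sense()['clock'],bot.sense()['position'],step((.4635,.116,.039),3.64))"
```

```text
7.8833 [0.46236232 0.11597946 0.166929  ] (array([127.9,   1.1,   0. ]), array([-0.02,  0.01, -0.02]))
```

Call:
play_rows --deltas '[0,0.04,0.001,0,0,0,0,0,0.08,0.001,0,0,0,0,0,0.12,0.001,0,0,0,0,0,0.128,0.001,0,0,0,0,0,0.128,0.001,0,0,0,0,1,0.128,0.001,0,0,0,0,1,0.128,0.001,0,0,0,0,1,0.128,0.001,0,0,0,0]'

```text
clock: 8.55
position: [0.4643, 0.1162, 0.0409]
tool_rot: [[0.004, 0.998, 0.062], [0.001, 0.062, -0.998], [-1.0, 0.004, -0.0]]
force: [-0.2, -0.2, -0.6]
finger_gap: 0.0516
```

Call:
play_rows --deltas '[1,0,0,0,0,0,0,1,0,0,0,0,0,0,1,0,0,0,0,0,0,1,0,0,0,0,0,0]'

```text
clock: 8.88
position: [0.4641, 0.1163, 0.0408]
tool_rot: [[0.003, 0.998, 0.063], [0.0, 0.063, -0.998], [-1.0, 0.003, -0.0]]
force: [-0.9, -0.5, 11.0]
finger_gap: 0.0435
```

Call:
play_rows --deltas '[1,-0.04,0,0,0,0,0,1,-0.08,0,0,0,0,0,1,-0.12,0,0,0,0,0,1,-0.15,0,0,0,0,0,1,-0.15,0,0,0,0,0,1,-0.15,0,0,0,0,0]'

```text
clock: 9.38
position: [0.4635, 0.1163, 0.191]
tool_rot: [[0.004, 0.998, 0.063], [0.001, 0.063, -0.998], [-1.0, 0.004, -0.0]]
force: [-0.4, 0.1, -2.1]
finger_gap: 0.0437
```

```bash
python3 -c "
from ov import *
S=Cam('side');T=Cam('top');s=bot.sense();p=s['position'];print(s['clock'],p)
z=p[2]-.039
r=[ring(p[:2],.0225,z),ring(p[:2],.0225,z+.071)]
over(S,r,(180,110,330,260),4,'pics/s5.png')
over(T,[],(110,110,400,310),2,'pics/t5.png')
print(step((.6245,-.021,.19),3.64))"
```

```text
9.4833 [0.46251401 0.11613587 0.188353  ]
(array([ -1.7, 153.1, 147. ]), array([-0.04,  0.01,  0.03]))
```

View pics/s5.png

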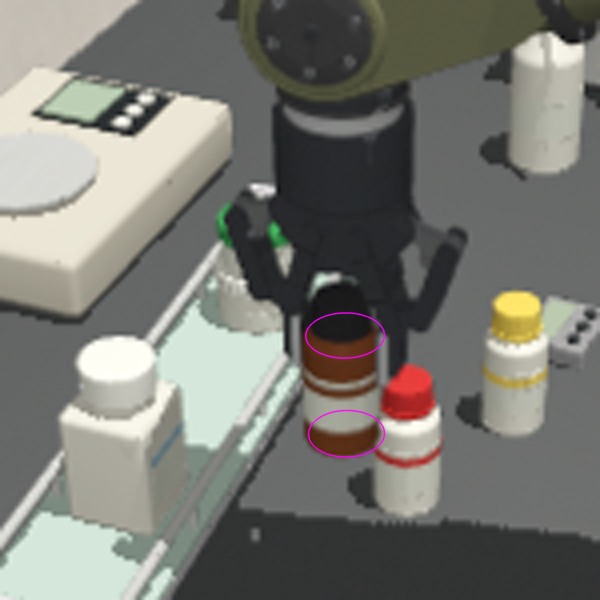

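View pics/t5.png

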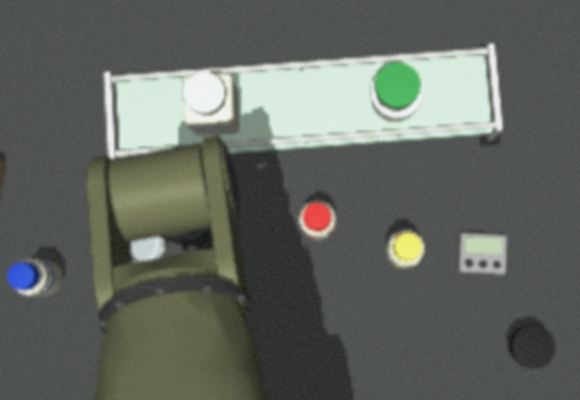

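Call:
play_rows --deltas '[1,0,0.153,0.147,0,0,0,1,0,0.153,0.147,0,0,0,1,0,0.153,0.147,0,0,0,1,0,0.153,0.147,0,0,0,1,0,0.153,0.147,0,0,0,1,0,0.153,0.147,0,0,0,1,0,0.153,0.147,0,0,0,1,0,0.153,0.147,0,0,0]'

```text
clock: 10.15
position: [0.6241, -0.0207, 0.1871]
tool_rot: [[-0.003, 0.998, 0.062], [0.0, 0.062, -0.998], [-1.0, -0.003, -0.001]]
force: [-0.3, 0.2, -1.2]
finger_gap: 0.0437
```

```bash
python3 -c "
from h import *
print(bot.sense()['clock'],bot.sense()['position'],step((.6245,-.021,.094),3.64))"
```

```text
10.15 [ 0.6241152  -0.02072274  0.18709374] (array([93.1,  0.6,  0.4]), array([-0.06, -0.04,  0.17]))
```

Call:
play_rows --deltas '[1,0.04,0,0,0,0,0,1,0.07,0,0,0,0,0,1,0.09,0,0,0,0,0,1,0.094,0,0,0,0,0,1,0.094,0,0,0,0,0]'

```text
clock: 10.57
position: [0.6239, -0.0199, 0.0941]
tool_rot: [[-0.002, 0.998, 0.064], [0.0, 0.064, -0.998], [-1.0, -0.002, -0.0]]
force: [-0.5, 0.1, -0.9]
finger_gap: 0.0436
```

Call:
play_rows --deltas '[1,0.001,0,0,0,0,0,1,0.001,0,0,0,0,0]'

```text
clock: 10.73
position: [0.6254, -0.0206, 0.0956]
tool_rot: [[0.003, 0.998, 0.063], [-0.0, 0.063, -0.998], [-1.0, 0.003, 0.0]]
force: [-0.3, -0.0, -1.7]
finger_gap: 0.0437
```

Call:
play_rows --deltas '[1,0.002,0,0,0,0,0,1,0.002,0,0,0,0,0,1,0.002,0,0,0,0,0]'

```text
clock: 10.98
position: [0.625, -0.0209, 0.0923]
tool_rot: [[0.001, 0.998, 0.063], [-0.0, 0.063, -0.998], [-1.0, 0.001, 0.0]]
force: [0.1, -0.4, -1.1]
finger_gap: 0.0438
```

Call:
play_rows --deltas '[1,0.0015,0,0,0,0,0,1,0.0015,0,0,0,0,0]'

```text
clock: 11.15
position: [0.6252, -0.021, 0.091]
tool_rot: [[0.001, 0.998, 0.063], [-0.0, 0.063, -0.998], [-1.0, 0.001, 0.0]]
force: [-0.3, -0.6, 3.9]
finger_gap: 0.0435
```

Contact. Release and rise.

Call:
play_rows --deltas '[0.4,0,0,0,0,0,0,0,0,0,0,0,0,0,0,0,0,0,0,0,0,0,0,0,0,0,0,0,0,-0.04,0,0,0,0,0,0,-0.08,0,0,0,0,0,0,-0.12,0,0,0,0,0,0,-0.14,0,0,0,0,0]'

```text
clock: 11.82
position: [0.6257, -0.021, 0.2358]
tool_rot: [[0.006, 0.998, 0.063], [-0.001, 0.063, -0.998], [-1.0, 0.006, 0.001]]
force: [1.0, -0.2, -0.7]
finger_gap: 0.0856
```

```bash
python3 -c "
from ov import *
S=Cam('side');s=bot.sense();print(s['clock'],s['position'],s['finger_gap'])
over(S,[],(160,90,380,350),2.3,'pics/s6.png')
print(step((.4055,.3505,.17),3.64))"
```

```text
11.8667 [ 0.62645379 -0.02105156  0.23826482] 0.08557041362512026
(array([  65.8, -197.8, -384.8]), array([-0.04,  0.08, -0.55]))
```

View pics/s6.png

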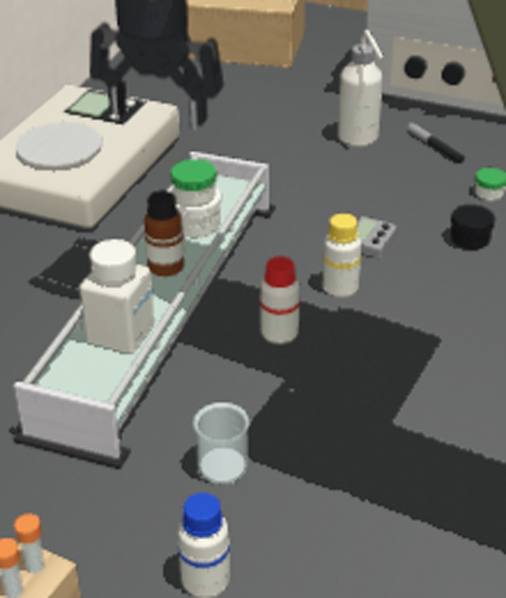

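Call:
play_rows --deltas '[0,0.01,-0.198,-0.385,0,0,0,0,0.01,-0.198,-0.385,0,0,0,0,0.01,-0.198,-0.385,0,0,0,0,0.01,-0.198,-0.385,0,0,0,0,0.01,-0.198,-0.385,0,0,0,0,0.066,-0.198,-0.385,0,0,0,0,0.066,-0.198,-0.385,0,0,0,0,0.066,-0.198,-0.385,0,0,0]'

```text
clock: 12.53
position: [0.455, 0.2629, 0.1922]
tool_rot: [[0.0, 0.998, 0.063], [0.0, 0.063, -0.998], [-1.0, 0.0, -0.0]]
force: [1.7, 0.3, -0.4]
finger_gap: 0.085
```

```bash
python3 -c "
from h import *
print(bot.sense()['clock'],bot.sense()['position'],step((.4055,.3505,.17),3.64))"
```

```text
12.5333 [0.45502777 0.26292822 0.19218598] (array([ 22.2, -44. , -90.5]), array([-0.05, -0.01, -0.02]))
```

Call:
play_rows --deltas '[0,0.022,-0.044,-0.09,0,0,0,0,0.022,-0.044,-0.09,0,0,0,0,0.022,-0.044,-0.09,0,0,0,0,0.022,-0.044,-0.09,0,0,0,0,0.022,-0.044,-0.09,0,0,0]'

```text
clock: 12.95
position: [0.4062, 0.3492, 0.1701]
tool_rot: [[-0.001, 0.998, 0.065], [-0.001, 0.065, -0.998], [-1.0, -0.001, 0.001]]
force: [0.1, 0.9, -0.2]
finger_gap: 0.0853
```

```bash
python3 -c "
from h import *
print(bot.sense()['clock'],bot.sense()['position'],step((.4055,.3505,.045),3.64))"
```

```text
12.95 [0.40617679 0.34916946 0.17011953] (array([125.1,  -0.5,  -1.4]), array([0.07, 0.03, 0.04]))
```

Call:
play_rows --deltas '[0,0.04,0,-0.001,0,0,0,0,0.08,0,-0.001,0,0,0,0,0.12,0,-0.001,0,0,0,0,0.125,0,-0.001,0,0,0,0,0.125,0,-0.001,0,0,0,1,0.125,0,-0.001,0,0,0,1,0.125,0,-0.001,0,0,0,1,0.125,0,-0.001,0,0,0]'

```text
clock: 13.62
position: [0.4079, 0.3502, 0.048]
tool_rot: [[0.003, 0.998, 0.062], [0.002, 0.062, -0.998], [-1.0, 0.003, -0.002]]
force: [-0.1, -0.1, 0.1]
finger_gap: 0.0517
```

Call:
play_rows --deltas '[1,0,0,0,0,0,0,1,0,0,0,0,0,0,1,0,0,0,0,0,0,1,0,0,0,0,0,0]'

```text
clock: 13.95
position: [0.4076, 0.3503, 0.0479]
tool_rot: [[0.003, 0.998, 0.063], [0.002, 0.063, -0.998], [-1.0, 0.003, -0.002]]
force: [-2.2, -1.8, 12.5]
finger_gap: 0.0435
```

Call:
play_rows --deltas '[1,-0.04,0,0,0,0,0,1,-0.08,0,0,0,0,0,1,-0.12,0,0,0,0,0,1,-0.16,0,0,0,0,0,1,-0.19,0,0,0,0,0,1,-0.19,0,0,0,0,0,1,-0.19,0,0,0,0,0]'

```text
clock: 14.53
position: [0.4071, 0.3499, 0.2379]
tool_rot: [[0.003, 0.998, 0.063], [0.003, 0.063, -0.998], [-1.0, 0.004, -0.002]]
force: [-0.5, -0.7, -2.0]
finger_gap: 0.0434
```

```bash
python3 -c "
from ov import *
S=Cam('side');s=bot.sense();p=s['position'];print(s['clock'],p)
z=p[2]-.045
r=[ring(p[:2],.0225,z),ring(p[:2],.0225,z+.071),ring(p[:2],.0165,z+.1)]
over(S,r,(160,150,380,350),3,'pics/s7.png')
print(step((.6193,.0595,.24),3.64))"
```

```text
14.5833 [0.40662404 0.34949994 0.23599478]
(array([ -4. , 194. , 302.8]), array([-0.04, -0.03, -0.04]))
```

View pics/s7.png

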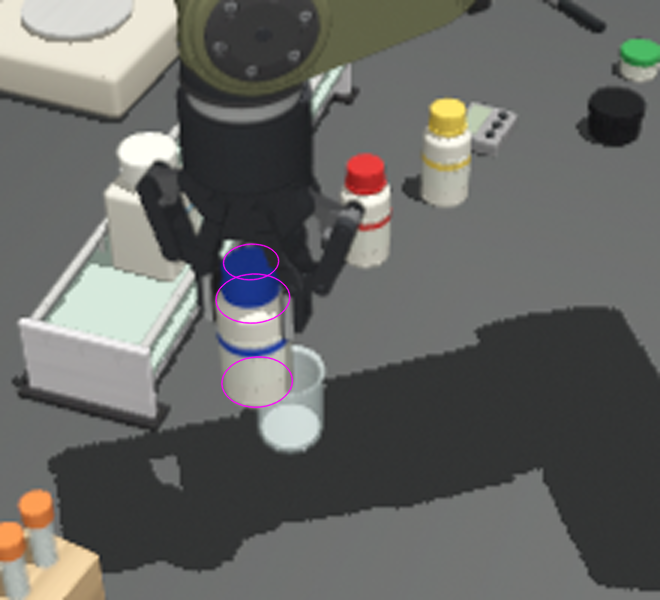

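Call:
play_rows --deltas '[1,-0.004,0.194,0.303,0,0,0,1,-0.004,0.194,0.303,0,0,0,1,-0.004,0.194,0.303,0,0,0,1,-0.004,0.194,0.303,0,0,0,1,-0.004,0.194,0.303,0,0,0,1,-0.004,0.194,0.303,0,0,0,1,-0.004,0.194,0.303,0,0,0,1,-0.004,0.194,0.303,0,0,0]'

```text
clock: 15.25
position: [0.6041, 0.0787, 0.2377]
tool_rot: [[-0.003, 0.998, 0.063], [-0.0, 0.063, -0.998], [-1.0, -0.003, -0.0]]
force: [0.8, 0.9, -0.2]
finger_gap: 0.0435
```

```bash
python3 -c "
from h import *
print(bot.sense()['clock'],bot.sense()['position'],step((.6193,.0595,.24),3.64))"
```

```text
15.25 [0.60412551 0.07872514 0.23769008] (array([-2.3, 13.9, 20.1]), array([-0.05, -0.  ,  0.15]))
```

Call:
play_rows --deltas '[1,0,0.014,0.02,0,0,0,1,0,0.014,0.02,0,0,0,1,0,0.014,0.02,0,0,0,1,0,0.014,0.02,0,0,0]'

```text
clock: 15.58
position: [0.6184, 0.0621, 0.2381]
tool_rot: [[-0.002, 0.998, 0.063], [0.0, 0.063, -0.998], [-1.0, -0.002, -0.0]]
force: [-0.6, 0.2, -1.2]
finger_gap: 0.0434
```

```bash
python3 -c "
from ov import *
print(bot.sense()['clock'],bot.sense()['position'],step((.6193,.0595,.115),3.64))
S=Cam('side');over(S,[],(160,90,320,270),3,'pics/s8.png')
T=Cam('top');over(T,[],(150,100,350,250),3,'pics/t8.png')
"
```

```text
15.5833 [0.61835908 0.06209577 0.23806698] (array([123.1,   1.1,   2.7]), array([-0.03, -0.01,  0.13]))
```

View pics/s8.png

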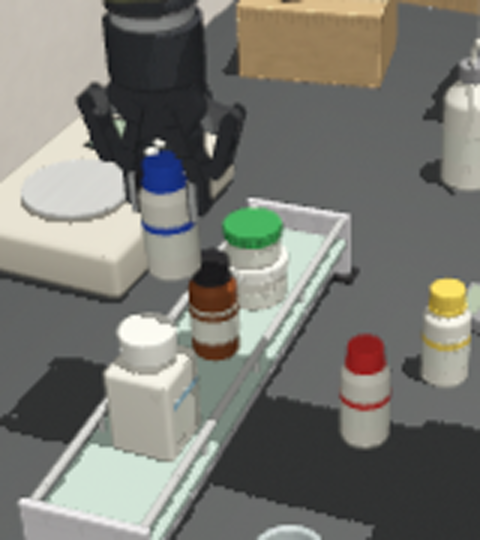

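View pics/t8.png

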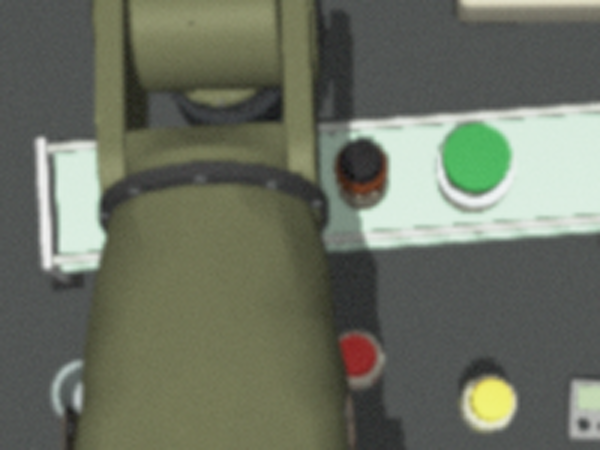

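Call:
play_rows --deltas '[1,0,0.001,0.0025,0,0,0,1,0.03,0.001,0.0025,0,0,0,1,0.06,0.001,0.0025,0,0,0,1,0.09,0.001,0.0025,0,0,0,1,0.115,0.001,0.0025,0,0,0,1,0.132,0.001,0.0025,0,0,0,1,0.132,0.001,0.0025,0,0,0]'

```text
clock: 16.27
position: [0.6182, 0.0597, 0.1036]
tool_rot: [[-0.006, 0.998, 0.064], [-0.0, 0.064, -0.998], [-1.0, -0.006, -0.0]]
force: [-0.7, 0.6, -2.3]
finger_gap: 0.0437
```

Call:
play_rows --deltas '[1,0.002,0,0,0,0,0,1,0.004,0,0,0,0,0,1,0.004,0,0,0,0,0]'

```text
clock: 16.52
position: [0.6206, 0.0594, 0.1046]
tool_rot: [[0.002, 0.998, 0.063], [0.0, 0.063, -0.998], [-1.0, 0.002, 0.0]]
force: [0.2, -0.2, -0.0]
finger_gap: 0.0435
```

Call:
play_rows --deltas '[1,0.002,0,0,0,0,0,1,0.004,0,0,0,0,0,1,0.0045,0,0,0,0,0,1,0.0045,0,0,0,0,0]'

```text
clock: 16.85
position: [0.6201, 0.0592, 0.0989]
tool_rot: [[-0.0, 0.998, 0.063], [0.0, 0.063, -0.998], [-1.0, -0.0, -0.0]]
force: [0.4, 0.8, -2.0]
finger_gap: 0.0435
```

Call:
play_rows --deltas '[1,0.0015,0,0,0,0,0,1,0.0015,0,0,0,0,0]'

```text
clock: 17.02
position: [0.6204, 0.0592, 0.0981]
tool_rot: [[0.001, 0.998, 0.063], [0.0, 0.063, -0.998], [-1.0, 0.001, 0.0]]
force: [-2.0, -0.7, 4.3]
finger_gap: 0.0437
```

Contact; release and rise.

Call:
play_rows --deltas '[0.4,0,0,0,0,0,0,0,0,0,0,0,0,0,0,0,0,0,0,0,0,0,0,0,0,0,0,0,0,-0.04,0,0,0,0,0,0,-0.08,0,0,0,0,0,0,-0.12,0,0,0,0,0,0,-0.14,0,0,0,0,0]'

```text
clock: 17.68
position: [0.621, 0.0593, 0.2428]
tool_rot: [[0.006, 0.998, 0.063], [0.0, 0.063, -0.998], [-1.0, 0.006, 0.0]]
force: [-0.3, -0.1, 0.4]
finger_gap: 0.0854
```

```bash
python3 -c "
from ov import *
print(bot.sense()['clock'],bot.sense()['position'],step((.4735,-.0095,.19),3.64))
S=Cam('side');over(S,[],(160,90,320,270),3,'pics/s9.png')
"
```

```text
17.6833 [0.6209569  0.05926314 0.24279434] (array([  51.9, -151.8,   59.4]), array([-0.04,  0.01, -0.34]))
```

View pics/s9.png

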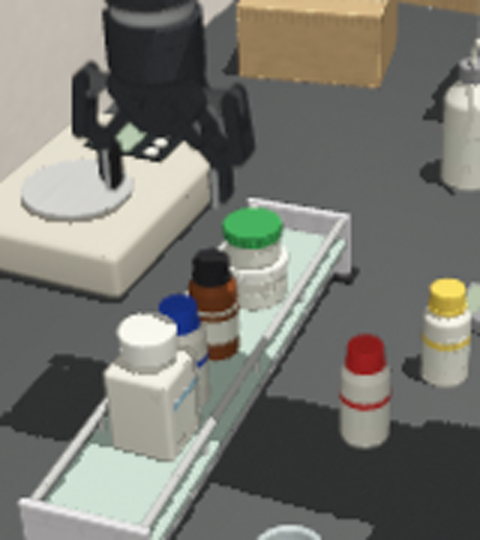

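Call:
play_rows --deltas '[0,0.05,-0.152,0.06,0,0,0,0,0.05,-0.152,0.06,0,0,0,0,0.05,-0.152,0.06,0,0,0,0,0.05,-0.152,0.06,0,0,0,0,0.05,-0.152,0.06,0,0,0,0,0.05,-0.152,0.06,0,0,0,0,0.05,-0.152,0.06,0,0,0,0,0.05,-0.152,0.06,0,0,0]'

```text
clock: 18.4
position: [0.4735, -0.0099, 0.188]
tool_rot: [[0.002, 0.998, 0.063], [-0.0, 0.063, -0.998], [-1.0, 0.002, 0.0]]
force: [0.3, 0.3, -1.3]
finger_gap: 0.0856
```

```bash
python3 -c "
from ov import *
print(bot.sense()['clock'],bot.sense()['position'],step((.4735,-.0095,.046),3.64))
T=Cam('top')
P=(.4735,-.0095);W=(.6145,.1195)
over(T,[ring(P,.0165,.1),ring(W,.024,.165),ring((.62,.06),.0165,.15),ring((.625,-.021),.0165,.15),ring((.63,-.1115),.028,.133)],(150,110,350,260),4,'pics/t9.png')
"
```

```text
18.4 [ 0.47352197 -0.00993305  0.18797286] (array([142. ,  -0.2,  -0.5]), array([-0.03,  0.01, -0.09]))
```

View pics/t9.png

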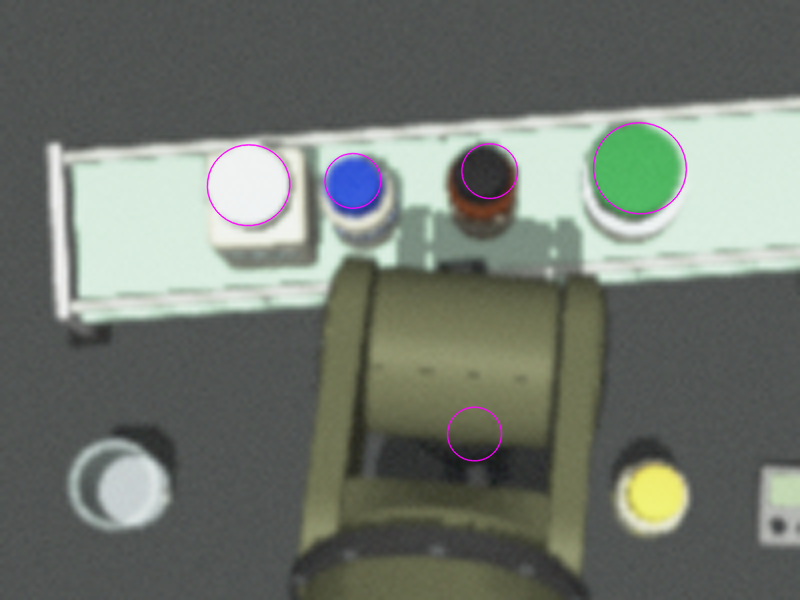

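Call:
play_rows --deltas '[0,0.04,0,0,0,0,0,0,0.08,0,0,0,0,0,0,0.12,0,0,0,0,0,0,0.142,0,0,0,0,0,0,0.142,0,0,0,0,0,1,0.142,0,0,0,0,0,1,0.142,0,0,0,0,0,1,0.142,0,0,0,0,0]'

```text
clock: 19.12
position: [0.4735, -0.0102, 0.0472]
tool_rot: [[0.003, 0.998, 0.063], [-0.0, 0.063, -0.998], [-1.0, 0.003, 0.001]]
force: [0.4, 0.5, 0.3]
finger_gap: 0.0515
```

Call:
play_rows --deltas '[1,0,0,0,0,0,0,1,0,0,0,0,0,0,1,0,0,0,0,0,0,1,0,0,0,0,0,0]'

```text
clock: 19.45
position: [0.4735, -0.0102, 0.0474]
tool_rot: [[0.004, 0.998, 0.063], [-0.0, 0.063, -0.998], [-1.0, 0.004, 0.001]]
force: [-0.0, 0.5, 8.3]
finger_gap: 0.0438
```

Call:
play_rows --deltas '[1,-0.04,0,0,0,0,0,1,-0.08,0,0,0,0,0,1,-0.12,0,0,0,0,0,1,-0.16,0,0,0,0,0,1,-0.2,0,0,0,0,0,1,-0.2,0,0,0,0,0,1,-0.2,0,0,0,0,0]'

```text
clock: 20.03
position: [0.4728, -0.0102, 0.2482]
tool_rot: [[0.006, 0.998, 0.063], [-0.001, 0.063, -0.998], [-1.0, 0.006, 0.001]]
force: [0.4, 0.5, -3.1]
finger_gap: 0.0438
```

```bash
python3 -c "
from ov import *
S=Cam('side');s=bot.sense();p=s['position'];print(s['clock'],p)
over(S,[],(160,90,320,270),3,'pics/s10.png')
print(step((.6117,.1795,.245),3.64))"
```

```text
20.0833 [ 0.47214266 -0.0101626   0.24615349]
(array([   1.4,  151.2, -180.5]), array([-0.04,  0.02, -0.12]))
```

View pics/s10.png

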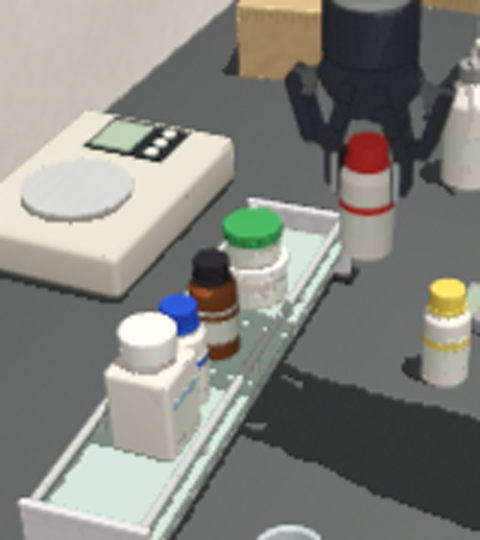

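Call:
play_rows --deltas '[1,0,0.151,-0.18,0,0,0,1,0,0.151,-0.18,0,0,0,1,0,0.151,-0.18,0,0,0,1,0,0.151,-0.18,0,0,0,1,0,0.151,-0.18,0,0,0,1,0,0.151,-0.18,0,0,0,1,0,0.151,-0.18,0,0,0,1,0,0.151,-0.18,0,0,0]'

```text
clock: 20.75
position: [0.6113, 0.1798, 0.2428]
tool_rot: [[-0.004, 0.998, 0.064], [-0.001, 0.064, -0.998], [-1.0, -0.004, 0.001]]
force: [-1.0, -0.8, -1.7]
finger_gap: 0.0437
```

```bash
python3 -c "
from h import *
print(bot.sense()['clock'],bot.sense()['position'],step((.6117,.179,.115),3.64))"
```

```text
20.75 [0.61128469 0.17977091 0.24280118] (array([127.8,   0.8,   0.7]), array([0.05, 0.04, 0.21]))
```

Call:
play_rows --deltas '[1,0,0,0.0008,0,0,0,1,0,0,0.0008,0,0,0,1,0.03,0,0.0008,0,0,0,1,0.06,0,0.0008,0,0,0,1,0.09,0,0.0008,0,0,0,1,0.12,0,0.0008,0,0,0,1,0.135,0,0.0008,0,0,0,1,0.135,0,0.0008,0,0,0]'

```text
clock: 21.42
position: [0.6098, 0.1767, 0.1068]
tool_rot: [[-0.006, 0.998, 0.062], [-0.001, 0.062, -0.998], [-1.0, -0.006, 0.001]]
force: [-0.2, 0.1, -1.4]
finger_gap: 0.0439
```

Call:
play_rows --deltas '[1,0.002,0,0,0,0,0,1,0.003,0,0,0,0,0,1,0.003,0,0,0,0,0]'

```text
clock: 21.67
position: [0.6123, 0.178, 0.109]
tool_rot: [[0.002, 0.998, 0.062], [0.001, 0.062, -0.998], [-1.0, 0.002, -0.0]]
force: [-0.5, 0.0, -1.6]
finger_gap: 0.0436
```

Call:
play_rows --deltas '[1,0.003,0,0,0,0,0,1,0.006,0,0,0,0,0,1,0.009,0,0,0,0,0,1,0.009,0,0,0,0,0,1,0.009,0,0,0,0,0]'

```text
clock: 22.08
position: [0.6116, 0.1781, 0.0981]
tool_rot: [[-0.0, 0.998, 0.063], [-0.0, 0.063, -0.998], [-1.0, -0.0, 0.0]]
force: [0.3, -0.1, -1.0]
finger_gap: 0.0435
```

Call:
play_rows --deltas '[1,0.0015,0,0,0,0,0,1,0.0015,0,0,0,0,0,1,0.0015,0,0,0,0,0]'

```text
clock: 22.33
position: [0.6119, 0.1782, 0.0975]
tool_rot: [[0.001, 0.998, 0.063], [0.0, 0.063, -0.998], [-1.0, 0.001, -0.0]]
force: [-1.4, -0.2, 4.2]
finger_gap: 0.0436
```

Call:
play_rows --deltas '[0.4,0,0,0,0,0,0,0,0,0,0,0,0,0,0,0,0,0,0,0,0,0,0,0,0,0,0,0,0,-0.04,0,0,0,0,0,0,-0.08,0,0,0,0,0,0,-0.12,0,0,0,0,0,0,-0.16,0,0,0,0,0]'

```text
clock: 23.0
position: [0.6113, 0.178, 0.2588]
tool_rot: [[-0.0, 0.998, 0.063], [-0.0, 0.063, -0.998], [-1.0, -0.0, 0.0]]
force: [0.7, 0.1, 0.1]
finger_gap: 0.0857
```

Call:
play_rows --deltas '[0,0,-0.25,0,0,0,0,0,0,-0.25,0,0,0,0,0,0,-0.25,0,0,0,0,0,0,-0.25,0,0,0,0,0,0,-0.25,0,0,0,0,0,0,-0.25,0,0,0,0,0,0,-0.25,0,0,0,0,0,0,-0.25,0,0,0,0]'

```text
clock: 23.67
position: [0.3611, 0.1625, 0.2577]
tool_rot: [[0.002, 0.998, 0.064], [0.001, 0.064, -0.998], [-1.0, 0.002, -0.001]]
force: [1.0, 0.0, -0.1]
finger_gap: 0.0851
```

```bash
python3 -c "
from ov import *
S=Cam('side');T=Cam('top');s=bot.sense();print(s['clock'],s['position'],s['force'])
over(S,[],(160,90,380,350),2.3,'pics/s11.png')
over(T,[ring((.6145,.1195),.024,.165),ring((.612,.1785),.0165,.15),ring((.62,.06),.0165,.15),ring((.625,-.021),.0165,.15),ring((.63,-.1115),.028,.133),ring((.631,-.1115),.033,.095)],(150,110,430,310),2.8,'pics/t11.png')
"
```

```text
23.7667 [0.36280325 0.16254003 0.2572684 ] [ 0.72059627  0.73863942 -0.32317859]
```

View pics/s11.png

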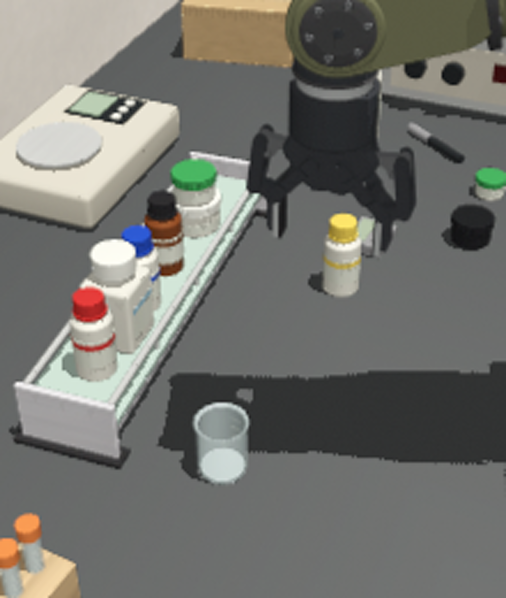

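View pics/t11.png

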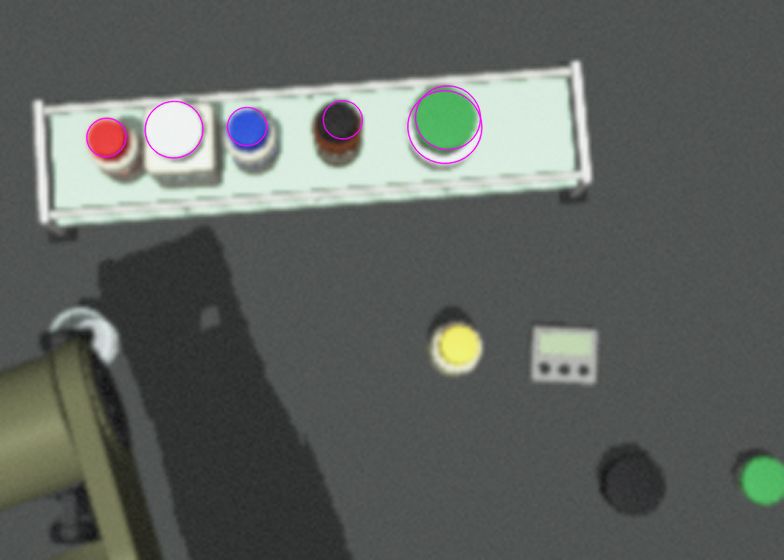

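Call:
play_rows --deltas '[0,0,0,0,0,0,0,0,0,0,0,0,0,0,0,0,0,0,0,0,0]'

```text
clock: 24.02
position: [0.3627, 0.1624, 0.2565]
tool_rot: [[-0.001, 0.998, 0.062], [-0.0, 0.062, -0.998], [-1.0, -0.001, 0.0]]
force: [0.0, 0.1, 0.4]
finger_gap: 0.0855
```

```bash
python3 -c "
from plant import bot
print(bot.sign_off())"
```

```text
the job is handed in; nothing more can be done
None
```

All four reagents are on the rack and the job is handed in at 24.0 s on the robot's clock, well under the 96 s limit.

- **Red and blue:** the red bottle stands to the left of the water and the blue to its right. By my measurements each has a gap of about 6–7 mm to the water.
- **Amber:** it stands about midway between the blue bottle and the white tub, with roughly 35 mm on either side.
- **Green tub:** I used the larger of the two green-lidded tubs and set it on the white tub. It first touched down 2–3 mm off centre, so I lifted it slightly, shifted it by 3 mm and released it. It was briefly pressed down with about 22 N at both contacts.

**Last checks:** the final side and top pictures show all four upright. The water bottle and white tub match their measured starting places to within a few millimetres. The yellow-capped bottle, beaker and timer look undisturbed in those pictures, though the beaker was partly hidden in the top view; I did not re-measure them. At the end the gripper was open, clear of everything, with no load at the wrist.

**Disagreement:** the two cameras differed by about 2 mm along the robot's forward direction. That is within the stated calibration, and no check failed.

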